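# Set the syrup dial to the red line and confirm

## Task

On the syrup mixing unit, push the yellow peg round with a fingertip to turn the black dial until its white index mark lines up with the red line on the scale, and only then press the green button all the way down and let it come back up. Just push and press: do not pull the dial up, do not turn the scale, and leave the cup, can, bottle, jar, lids, box and spoon where they are.

Things in the scene. Friction and masses are not known exactly. Their poses are not given: they have to be found in the camera images.
- unit: syrup mixing unit of the frozen-drink machine, fixed to the counter: a flat steel box 210 mm (its x) by 320 mm (its y) by 70 mm high; origin at the centre of its underside, x pointing away from the robot, y to the left, yaw varies by up to 0.35 rad. On its top: a black dial lying inside a white round scale, centred at (0, -55) mm, and a green push button at (-50, 105) mm
- dial (a joint): angle of the dial (rad) about the vertical, growing counter-clockwise seen from above; 0 when the white index mark points along the unit's +x (away from the robot). Stops at -2.7 and 2.7. It starts between -2.0 and -1.1, always clockwise of the red line; it turns stiffly (about 0.06 N m, some 1.5 N at the peg) and stays where it is left
- dial_center (a point): centre of the dial's top face, on its turning axis, 92 mm above the counter. The dial is a black disc, 130 mm across and 14 mm thick, with a yellow upright peg near its rim for pushing it round
- peg_top (a point): centre of the top of the yellow peg (16 mm across, 32 mm tall above the dial's face, upright) at 44 mm from the dial's axis, on the side opposite the index mark; its top is 124 mm above the counter
- index_mark (a point): outer part of the white index mark on the dial's top: a white stripe 8 mm wide along the dial's radius, from 22 to 64 mm from the axis; this point lies 60 mm from the axis
- target_line (a point): the red line on the white scale that surrounds the dial (scale 184 mm across, its face 78 mm above the counter, 14 mm below the dial's face): the only red line, 8 mm wide, radial, from the dial's edge to the scale's rim; this point lies 80 mm from the dial's axis, the x axis pointing radially outward. The thin black lines every 15 degrees are other settings. It lies where the dial angle is -0.3 to 1.2. The scale is very stiff and must not be turned
- dial_lift (a joint): how far the dial is pulled up off its seat (m): 0 when seated, held down by a spring of some 4 N; up to 0.012
- button_top (a point): centre of the top of the green button, 32 mm across, which is pressed straight down
- button (a joint): travel of the green button (m): 0 up, 0.006 fully down (about 5 N); it springs back
- cup: small orange drinking cup standing on the mixing unit's top behind the button, 56 mm across, 60 mm tall; origin at the centre of its underside
- can: red drink can, 66 mm across, 120 mm tall, standing right of the unit; origin at the centre of its underside
- syrup: amber syrup bottle, 64 mm across, 190 mm tall, standing left of the unit; origin at the centre of its underside
- candy_box: flat yellow sweets box, 45 x 90 x 30 mm high, in front of the unit; origin at the centre of its underside
- jar: green glass jar with red cap, 72 mm across, 100 mm tall, behind the unit; origin at the centre of its underside
- scoop: steel spoon with a wooden handle lying crosswise in front of the unit, about 200 mm long, under 30 mm high; origin at its underside
- lids: stack of white cup lids, 72 mm across, 35 mm tall, left of the unit; origin at the centre of its underside

How it is judged (in metres and radians):
On the way, in this order (a step that is already met when the one before it is completed fails the run):
1. the index mark is lined up with the red line and the dial is still (y of index_mark in the frame of target_line between -0.004 and 0.004 m and x of index_mark in the frame of target_line above -0.03 m and velocity of joint dial between -0.05 and 0.05 rad/s), for 0.3 s.
2. the green button is pressed down (value of joint button above 0.0045 m and y of index_mark in the frame of target_line between -0.004 and 0.004 m and x of index_mark in the frame of target_line above -0.03 m), for 0.05 s.
At the end, for the whole second after the job is handed in: The outer end of the white index mark is within 4 mm sideways of the centre line of the red line, the dial is seated and still, and the green button has come back up (within 1.5 mm) (all of step 1 and value of joint button below 0.0015 m and value of joint dial_lift below 0.002 m); the robot touches nothing.
It fails at once if the green button is pressed (over 3 mm) while the index mark is more than 6 mm off the red line (value of joint button above 0.003 m and not (y of index_mark in the frame of target_line between -0.006 and 0.006 m and x of index_mark in the frame of target_line above -0.03 m)).
It fails at once if the dial is pulled up by more than 4 mm (value of joint dial_lift above 0.004 m).
It fails at once if the scale is turned (red line moved by more than 5 mm) (distance of target_line from where it was at the start of the episode above 0.005 m).
It fails at once if one of the things standing about (cup, can, bottle, jar, lids, box, spoon) is lifted or moved by more than 25 mm (distance of any of cup, can, syrup, candy_box, jar, scoop, lids from where it was at the start of the episode above 0.025 m).
It also fails if it takes over 70 s, if anything falls off the work surface, if the arm or the gripper's body presses on something with over 40 N, if the wrist force passes 120 N, or if a joint passes its speed limit or range.

## Robot

A 6-joint arm with a two-finger parallel gripper is mounted at the origin on the work surface. World frame = base frame: x ahead of the robot, y to its left, z up, the work surface at z = 0. Lengths are in mm, angles in rad, forces in N, time in s.
With the tool pointing down it reaches from about 325 to 775 mm from the base axis. Payload 5.5 kg.
Tool frame: the origin (TCP) lies on the mounting face of the last link; the fingertips stand 182 mm ahead of it and the grasp point (between the pads) lies 163 mm ahead of it; z points along the fingers, y is the direction in which the jaws open and shut (so a half turn about z gives the same grasp; the last joint's range is limited). The gripper opens to 88 mm and grips with 3 to 60 N. Pads are 20 mm wide; open, the fingers measure 115 mm over their backs; the gripper's body (75 mm by 178 mm) begins 61 mm behind the grasp point.
Start: joints at [-0.057, 0.091, 1.231, -0, 1.82, -0.057], TCP at [600.015, -0.003, 404.631] pointing down, gripper open.
Joint ranges: [-2.87, 2.87], [-0.86, 2.18], [0.17, 2.46], [-1.51, 4.65], [0.06, 2.69], [-2.65, 2.65]. Speed limits (rad/s): [2.57, 2.57, 3.01, 3.14, 3.14, 3.14].

## Interface

Orientations are given as a unit quaternion [x, y, z, w].
In Python, from rig import monitor, vision, r gives the robot as it stands. The module is installed in compiled form; this text tells all that it offers.
- The arm moves only by the tool drive_tool, never from a script. Its argument "motion" is a list of rows, each an object of numbers: "hand": the opening in per cent of the stroke, from 0 (shut) to 100 (fully open); "tx", "ty", "tz": the shift along the tool's x, y, z in m; "yaw": the turn about the tool's z in degrees. In form: [{"hand": .., "tx": .., "ty": .., "tz": .., "yaw": ..}, ...]. A call has exactly 5 rows; each row is the pose to reach, as a shift and turn from the pose measured when the call began, along the tool's axes at that moment; what a row does not reach only later rows make up. A row lasts 1/12 s, in which the tool goes at most 41.7 mm and 7.16 degrees, less where a joint would pass 70% of its speed; a pose out of reach is approached as far as the arm can. A call with a gripper value outside its range is refused whole. The fingers move at their own pace and stop on an object; "newtons" is the grip in N (left out, the last holds). Time passes only in rows, so rows that repeat a pose let the fingers close, or fill a call up. It gives the time, the measured TCP pose, the force and the opening at its end, in the units of the state.
- monitor.read_state(): the state, without advancing time (a new reading comes with each control period).
- vision.capture(name): name is "scene" or "side" or "wrist"; returns a dict with "pixels" (480x640x3 uint8, red, green, blue), "K" (3x3 intrinsics, pixels), "rvec" (rotation vector, rad) and "tvec" (3), from world to camera coordinates, as OpenCV has them; the wrist camera has in their place "mount" (4x4, takes a point from camera to tool coordinates, whose origin is the TCP and whose axes are the flange's). Camera axes: x right, y down, z forward; pixel columns grow to the right and rows downward; lengths in mm; the calibration is good to about 2 mm. A picture is of the moment at which its call begins: read the wrist's pose just before it. There is no depth.
- r.finish_job(): hands the job in, once; it reports no verdict.
The state is a dict: "time": time; "q": joint angles; "dq": joint speeds; "effort": joint torques, N m; "position": TCP position; "tool_rot": TCP orientation; "contact_force": force on the tool from outside, world axes, zero at the start; "moment": the same for the moment, N m; "gripper_width": finger opening in mm.
Only numpy, scipy, OpenCV 4.12 (cv2) and the standard library are available. Lean on these libraries where they do the work, as an engineer would, in place of code of your own. Each camera call takes 0.05 s, during which the arm holds its last target.

## Working session

There is one attempt and no reset: what is moved stays moved. The work goes in short steps, Python scripts to look and compute and a tool call to move; the robot and the scene stay as the last step left them, time stands still between calls to the robot, and variables do not carry over. Pictures are saved under pics/ and viewed, and the job is handed in when it is done.

Besides the shell and the picture viewer there is one more tool, called after "Emit:" as name(argument=value, ...) on one line, values as JSON. drive_tool: Moves the arm, as the interface text tells. Its arguments: {"type":"object","properties":{"motion":{"type":"array","items":{"type":"object","properties":{"hand":{"type":"number"},"tx":{"type":"number"},"ty":{"type":"number"},"tz":{"type":"number"},"yaw":{"type":"number"}}}},"newtons":{"type":"number"}},"required":["motion"]}

```bash
mkdir -p pics; ls; python3 - <<'E'
from rig import monitor, vision, r
import cv2, json
s=monitor.read_state(); print(s)
for n in ["scene","side","wrist"]:
    c=vision.capture(n); cv2.imwrite(f"pics/{n}0.png",c["pixels"][:,:,::-1])
    print(n,{k:(v.tolist() if hasattr(v,'tolist') else v) for k,v in c.items() if k!="pixels"})
E
```

```text
pics
{'time': 0.0, 'q': array([-5.67253686e-02,  9.18584848e-02,  1.23187758e+00, -1.96354424e-05,
        1.81975175e+00, -5.67160749e-02]), 'dq': array([-4.56136970e-04,  8.54142379e-04, -2.10024238e-03, -8.92749052e-04,
       -7.75987423e-05, -1.87898102e-04]), 'effort': array([-3.13584051e-04, -4.46447504e+01, -4.06449509e+01,  6.96761138e-02,
        2.93726998e-02, -1.50731516e-04]), 'position': array([ 6.00063821e+02, -2.38123965e-02,  4.03511442e+02]), 'tool_rot': array([ 7.07111454e-01,  7.07101474e-01, -6.38077647e-04, -7.00609248e-04]), 'contact_force': array([-0.30985191,  1.09734132, -0.35404135]), 'moment': array([0.0014115 , 0.01695408, 0.03054107]), 'gripper_width': 87.82623626035661}
scene {'K': [[560.5443595325935, 0.0, 326.86820153021864], [0.0, 560.5443595325935, 235.64840524739182], [0.0, 0.0, 1.0]], 'rvec': [1.9490962867950992, 1.5066452000980002, -0.6104428747846327], 'tvec': [-196.92620087555773, -313.7378668102709, 1656.331310206235]}
side {'K': [[533.8186676485402, 0.0, 320.9155765582915], [0.0, 533.8186676485402, 234.50401089658808], [0.0, 0.0, 1.0]], 'rvec': [2.181463177765142, -0.2653076914120987, 0.10905806259519539], 'tvec': [-555.2400509250692, 190.0044470280777, 1068.5712363311868]}
wrist {'K': [[365.4577195832559, 0.0, 324.0814177887314], [0.0, 365.4577195832559, 242.29662709515677], [0.0, 0.0, 1.0]], 'mount': [[-5.773976645947006e-06, -0.9693653854468341, -0.2456231859254513, 65.63245408605205], [0.9999998862139066, -0.00012276188363038792, 0.0004609790571195261, -0.005650013362612505], [-0.00047701030635510067, -0.24562315531526657, 0.9693652758553598, 20.172580705474896], [0.0, 0.0, 0.0, 1.0]]}
```

View pics/scene0.png

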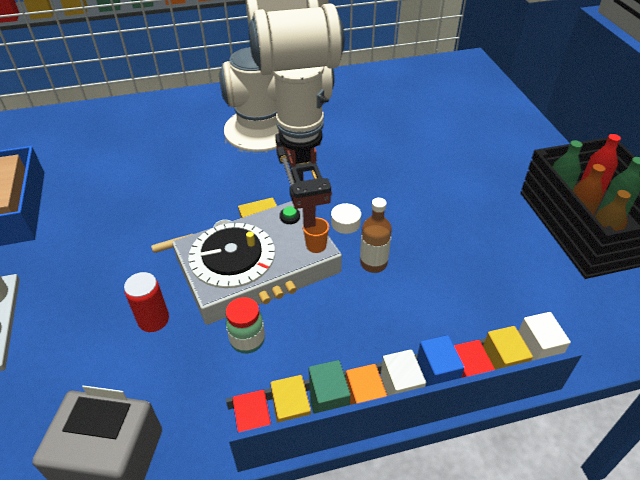

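View pics/side0.png

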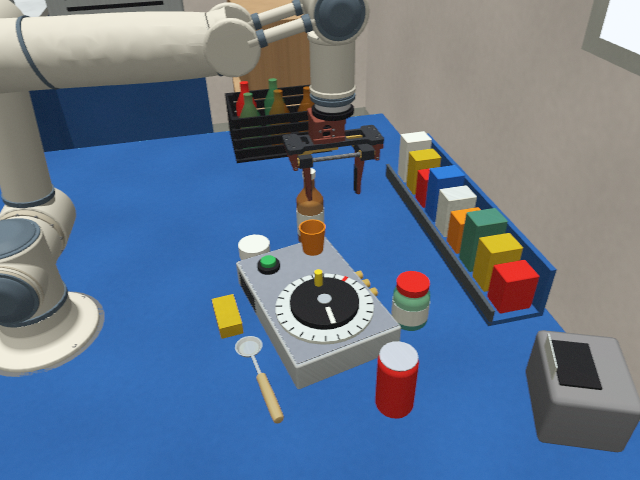

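View pics/wrist0.png

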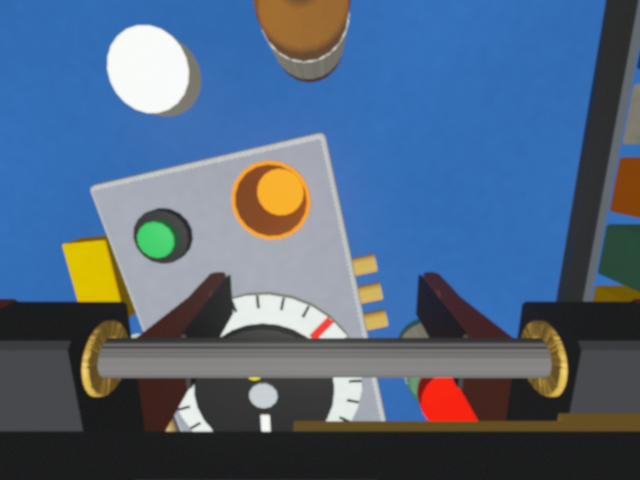

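```bash
cat > h.py <<'E'
from rig import monitor, vision, r
import cv2, numpy as np
from scipy.spatial.transform import Rotation as R
def cam(n):
    s=monitor.read_state(); c=vision.capture(n)
    K=np.array(c["K"])
    if n=="wrist":
        M=np.array(c["mount"]); T=np.eye(4); T[:3,:3]=R.from_quat(s["tool_rot"]).as_matrix(); T[:3,3]=s["position"]
        W=np.linalg.inv(T@M); Rm=W[:3,:3]; t=W[:3,3]
    else:
        Rm=cv2.Rodrigues(np.array(c["rvec"],float))[0]; t=np.array(c["tvec"],float).ravel()
    return c["pixels"][:,:,::-1].copy(),K,Rm,t
def proj(P,K,Rm,t):
    p=(K@(Rm@np.atleast_2d(P).T+t[:,None])); return (p[:2]/p[2]).T
def back(uv,z,K,Rm,t):
    uv=np.atleast_2d(uv); d=np.c_[uv,np.ones(len(uv))]@np.linalg.inv(K).T@Rm
    C=-Rm.T@t; return C+d*((z-C[2])/d[:,2])[:,None]
def rect(img,z,K,Rm,t,x0,y0,half,S):
    # output: up=+x, left=+y ; S px per mm
    n=int(2*half*S)
    H=K@np.c_[Rm[:,0],Rm[:,1],Rm[:,2]*z+t]
    # u=(y0+half - y)*S ; v=(x0+half-x)*S
    A=np.array([[0,-1/S,x0+half],[-1/S,0,y0+half],[0,0,1.]])
    return cv2.warpPerspective(img,H@A,(n,n),flags=cv2.INTER_CUBIC|cv2.WARP_INVERSE_MAP)
E
python3 - <<'E'
from h import *
for n in ["scene","side","wrist"]:
    img,K,Rm,t=cam(n)
    hsv=cv2.cvtColor(img,cv2.COLOR_BGR2HSV)
    g=cv2.inRange(hsv,(50,120,60),(75,255,255)); 
    nn,lab,st,ce=cv2.connectedComponentsWithStats(g)
    for i in range(1,nn):
        if st[i,4]>60: print(n,"green",ce[i],st[i,4],back(ce[i],85,K,Rm,t))
    cv2.imwrite(f"pics/{n}r.png",rect(img,78,K,Rm,t,600,-20,200,1.5))
    cv2.imwrite(f"pics/{n}r92.png",rect(img,92,K,Rm,t,600,-20,200,1.5))
a=[cv2.imread(f"pics/{n}r.png") for n in("scene","side")]
cv2.imwrite("pics/cmp.png",cv2.resize(np.hstack(a),(800,400)))
E
```

```text
scene green [568.60557769 164.52988048] 251 [[464.49501895 709.50434768  85.        ]]
scene green [624.82608696 180.64596273] 161 [[554.49664849 808.08323547  85.        ]]
scene green [289.26315789 212.15789474] 133 [[457.94905859  -4.91504334  85.        ]]
side green [267.81325301 261.31325301] 166 [[459.17764791  -4.88634786  85.        ]]
wrist green [156.60192616 238.50802568] 1246 [[458.91499604  -6.80002352  85.        ]]
```

View pics/cmp.png

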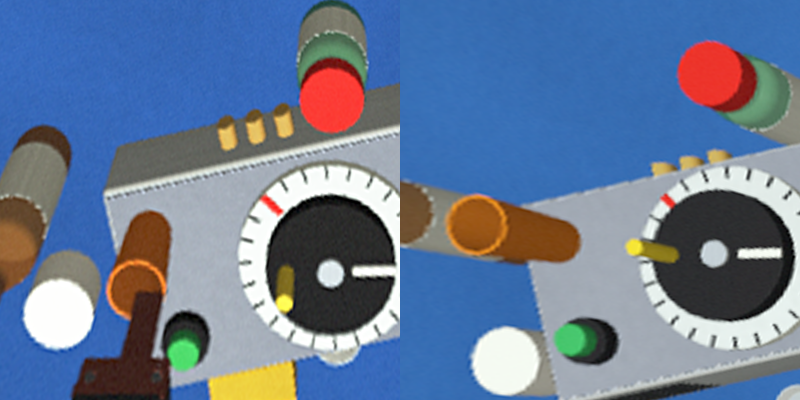

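```bash
cat >> h.py <<'E'
def white(n,rs=None):
    img,K,Rm,t=cam(n); S=4; x0,y0,h=542,-147,120
    I=rect(img,78,K,Rm,t,x0,y0,h,S); hsv=cv2.cvtColor(I,cv2.COLOR_BGR2HSV)
    m=((hsv[:,:,2]>195)&(hsv[:,:,1]<60))|(((hsv[:,:,0]<8)|(hsv[:,:,0]>172))&(hsv[:,:,1]>120))
    return I,m.astype(np.uint8)*255,(S,x0,y0,h),(img,K,Rm,t)
def px2w(p,g):
    S,x0,y0,h=g; return np.array([x0+h-p[1]/S, y0+h-p[0]/S])
E
python3 - <<'E'
from h import *
for n in ["scene","side"]:
    I,m,g,_=white(n)
    mm=cv2.morphologyEx(m,cv2.MORPH_CLOSE,np.ones((25,25)))
    cs,_=cv2.findContours(mm,cv2.RETR_EXTERNAL,cv2.CHAIN_APPROX_NONE); c=max(cs,key=cv2.contourArea)
    hull=cv2.convexHull(c)
    e=cv2.fitEllipse(hull); print(n,px2w(e[0],g),np.array(e[1])/g[0],cv2.minEnclosingCircle(c)[1]/4)
    cen=px2w(e[0],g)
    hsv=cv2.cvtColor(I,cv2.COLOR_BGR2HSV)
    red=((hsv[:,:,0]<8)|(hsv[:,:,0]>172))&(hsv[:,:,1]>120)
    v,u=np.nonzero(red); x=g[1]+g[3]-v/4-cen[0]; y=g[2]+g[3]-u/4-cen[1]; rr=np.hypot(x,y); k=(rr>66)&(rr<92)
    print("red ang",np.arctan2(y[k].mean(),x[k].mean()),rr[k].mean(),k.sum())
    o=I.copy(); cv2.ellipse(o,e,(0,255,0),1); cv2.imwrite(f"pics/e_{n}.png",o[:, :])
E
python3 -c "
import cv2,numpy as np
cv2.imwrite('pics/e.png',cv2.resize(np.hstack([cv2.imread('pics/e_scene.png'),cv2.imread('pics/e_side.png')]),(800,400)))"
```

```text
scene [ 541.40329742 -165.50579834] [195.04663086 352.95797729] 155.78919982910156
red ang 0.940255078812154 84.85297563733839 1516
side [ 543.24751282 -150.74913025] [183.41548157 186.42308044] 94.61128234863281
red ang 0.8420414632974993 83.69725018112135 1727
```

View pics/e.png

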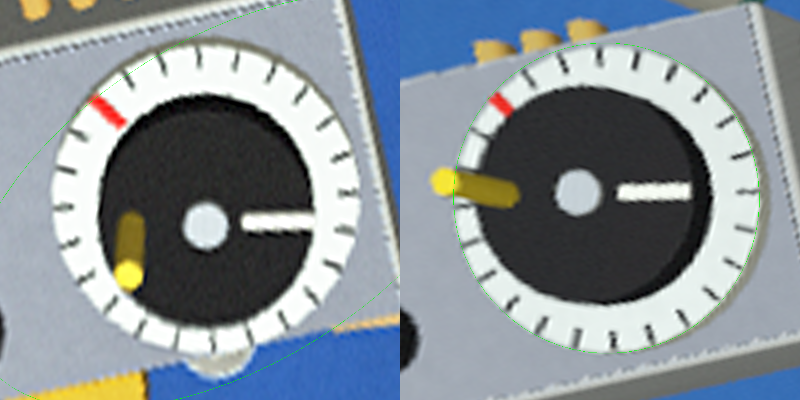

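```bash
cat >> h.py <<'E'
def rimfit(n,c0=(543,-150)):
    # radial edge search for scale outer rim, z=78
    img,K,Rm,t=cam(n); hsv=cv2.cvtColor(img,cv2.COLOR_BGR2HSV)
    W=((hsv[:,:,2].astype(float))-2.0*hsv[:,:,1]).clip(0,255).astype(np.float32)
    from scipy.optimize import least_squares
    pts=[]
    for a in np.arange(0,2*np.pi,np.pi/90):
        rr=np.arange(70,112,.25); P=np.c_[c0[0]+rr*np.cos(a),c0[1]+rr*np.sin(a),np.full(len(rr),78.)]
        uv=proj(P,K,Rm,t).astype(np.float32)
        G=cv2.remap(cv2.cvtColor(img,cv2.COLOR_BGR2GRAY).astype(np.float32),uv[:,0][None],uv[:,1][None],cv2.INTER_LINEAR)[0]
        d=np.diff(cv2.GaussianBlur(G[None],(0,0),4)[0]); i=np.argmin(d)
        if d[i]<-1.0: pts.append(P[i,:2])
    pts=np.array(pts)
    f=lambda p: np.hypot(pts[:,0]-p[0],pts[:,1]-p[1])-p[2]
    s=least_squares(f,[*c0,92],loss="soft_l1",f_scale=1); return s.x,len(pts),np.median(np.abs(f(s.x)))
def angs(n,c):
    img,K,Rm,t=cam(n); S=4;h=110;out={}
    for nm,z,lo,hi in(("mark",92,24,62),("red",78,70,90)):
        I=rect(img,z,K,Rm,t,c[0],c[1],h,S); hsv=cv2.cvtColor(I,cv2.COLOR_BGR2HSV)
        if nm=="mark": m=(hsv[:,:,2]>150)&(hsv[:,:,1]<60)
        else: m=((hsv[:,:,0]<8)|(hsv[:,:,0]>172))&(hsv[:,:,1]>120)
        v,u=np.nonzero(m); x=h-v/S; y=h-u/S; rr=np.hypot(x,y); k=(rr>lo)&(rr<hi)
        x,y=x[k],y[k]
        if len(x)==0: out[nm]=None; continue
        mu=np.array([x.mean(),y.mean()]); w,V=np.linalg.eigh(np.cov(np.c_[x,y].T)); d=V[:,1]*np.sign(V[:,1]@mu)
        out[nm]=dict(ang=np.arctan2(mu[1],mu[0]),dir=np.arctan2(d[1],d[0]),off=d[0]*mu[1]-d[1]*mu[0],r=rr[k].mean(),n=k.sum(),mu=mu+c[:2])
    return out
E
python3 - <<'E'
from h import *
np.set_printoptions(precision=4,suppress=True)
for n in ["scene","side"]:
    p,k,m=rimfit(n); print(n,p,k,m)
    for a,b in angs(n,p).items(): print(a,b)
E
```

```text
scene [ 542.1592 -150.9721   92.0429] 179 0.6305584200097485
mark {'ang': np.float64(-1.5610020793248718), 'dir': np.float64(-1.5516234975428835), 'off': np.float64(-0.40136003890867455), 'r': np.float64(42.89980570189883), 'n': np.int64(6045), 'mu': array([ 542.5783, -193.7661])}
red {'ang': np.float64(0.8413620240124903), 'dir': np.float64(0.8140211903944096), 'off': np.float64(2.187278250142839), 'r': np.float64(80.03667261878304), 'n': np.int64(2247), 'mu': array([595.4819, -91.3202])}
side [ 542.6897 -151.3149   91.2771] 177 0.561503556015424
mark {'ang': np.float64(-1.5481342990422295), 'dir': np.float64(-1.550110631469943), 'off': np.float64(0.08476448041085827), 'r': np.float64(42.98224716630383), 'n': np.int64(5718), 'mu': array([ 543.6616, -194.1937])}
red {'ang': np.float64(0.8414541123114323), 'dir': np.float64(0.7385171943171259), 'off': np.float64(8.559925779360178), 'r': np.float64(83.32738383907653), 'n': np.int64(1468), 'mu': array([598.2018, -89.2023])}
```

Emit:
drive_tool(motion=[{"hand":0,"tx":-0.02,"ty":-0.006,"tz":0.0,"yaw":7},{"hand":0,"tx":-0.045,"ty":-0.012,"tz":0.0,"yaw":14},{"hand":0,"tx":-0.07,"ty":-0.018,"tz":0.0,"yaw":21},{"hand":0,"tx":-0.09,"ty":-0.024,"tz":0.0,"yaw":28},{"hand":0,"tx":-0.107,"ty":-0.028,"tz":0.0,"yaw":35}], newtons=15)

```text
time: 1.02
position: [571.5, -108.4, 404.8]
tool_rot: [0.889, 0.459, -0.0, 0.0]
contact_force: [0.1, 0.0, 0.3]
gripper_width: 57.8
```

Emit:
drive_tool(motion=[{"hand":0,"tx":0,"ty":0,"tz":0.0,"yaw":7},{"hand":0,"tx":0,"ty":0,"tz":0.0,"yaw":14},{"hand":0,"tx":0,"ty":0,"tz":0.0,"yaw":21},{"hand":0,"tx":0,"ty":0,"tz":0.0,"yaw":28},{"hand":0,"tx":0,"ty":0,"tz":0.0,"yaw":35}])

```text
time: 1.43
position: [571.4, -108.5, 404.9]
tool_rot: [0.986, 0.167, 0.0, 0.0]
contact_force: [0.0, 0.2, -0.1]
gripper_width: 24.6
```

```bash
cat >> h.py <<'E'
C=np.array([542.4,-151.1]); MARK0=-1.555; RED=0.841
def psi(s):
    X=R.from_quat(s["tool_rot"]).as_matrix()[:,0]; return np.arctan2(X[1],X[0])-np.pi/2
def wrap(a): return (a+np.pi)%(2*np.pi)-np.pi
def rel(s,x,y,tip,ps):
    Rm=R.from_quat(s["tool_rot"]).as_matrix()
    d=Rm.T@(np.array([x,y,tip+182])-s["position"]); return np.r_[d/1000,-np.degrees(wrap(ps-psi(s)))]
def plan(phi_list,gap=18,tip=101,lag=0):
    s=monitor.read_state()
    for ph in phi_list:
        p=C+44*np.array([np.cos(ph),np.sin(ph)]); tg=np.array([-np.sin(ph),np.cos(ph)])
        f=p-gap*tg; print("phi %.3f"%ph, np.round(f,1), np.round(rel(s,f[0],f[1],tip,wrap(ph-np.pi)),4))
def show():
    s=monitor.read_state(); print("t %.2f pos"%s["time"],np.round(s["position"],1),"psi %.3f"%psi(s),"F",np.round(s["contact_force"],1),"w %.1f q6 %.2f"%(s["gripper_width"],s["q"][5]))
E
python3 - <<'E'
from h import *
show(); plan([1.587],gap=32,tip=150)
E
```

```text
t 1.43 pos [ 571.4 -108.5  404.9] psi -1.235 F [ 0.   0.2 -0.1] w 24.6 q6 0.99
phi 1.587 [ 573.7 -106.6] [ 2.80000e-03 -1.10000e-03  7.29000e-02  1.83251e+01]
```

Emit:
drive_tool(motion=[{"hand":0,"tx":0.003,"ty":-0.001,"tz":0.01,"yaw":6},{"hand":0,"tx":0.003,"ty":-0.001,"tz":0.03,"yaw":12},{"hand":0,"tx":0.003,"ty":-0.001,"tz":0.05,"yaw":18.3},{"hand":0,"tx":0.003,"ty":-0.001,"tz":0.073,"yaw":18.3},{"hand":0,"tx":0.003,"ty":-0.001,"tz":0.073,"yaw":18.3}])

```text
time: 1.85
position: [573.3, -106.4, 326.4]
tool_rot: [1.0, 0.008, -0.004, -0.001]
contact_force: [-0.9, 0.5, -0.7]
gripper_width: 0.4
```

```bash
python3 - <<'E'
from h import *
show(); plan([1.587],gap=32,tip=102)
a=cam("scene")[0]; b=cam("side")[0]
cv2.imwrite("pics/p1.png",np.hstack([cv2.resize(a[150:350,120:370],(400,320)),cv2.resize(b[150:400,200:450],(400,320))]))
E
```

```text
t 1.85 pos [ 573.3 -106.4  326.4] psi -1.554 F [-0.9  0.5 -0.7] w 0.4 q6 1.31
phi 1.587 [ 573.7 -106.6] [0.0007 0.0003 0.0424 0.0285]
```

View pics/p1.png

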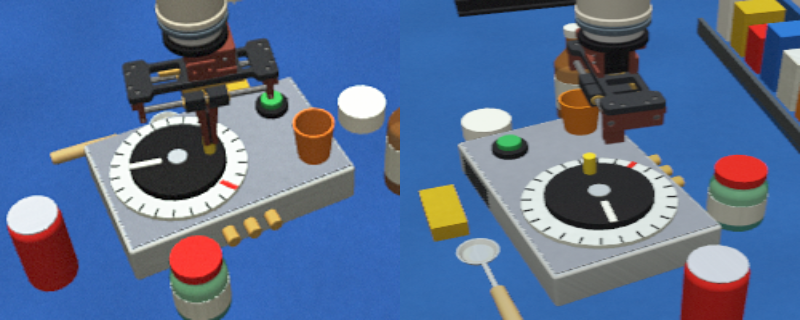

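The closed fingertips hang just beyond (+x of) the yellow peg and the dial is untouched, so I'm descending.

Emit:
drive_tool(motion=[{"hand":0,"tx":0.001,"ty":0,"tz":0.012,"yaw":0},{"hand":0,"tx":0.001,"ty":0,"tz":0.024,"yaw":0},{"hand":0,"tx":0.001,"ty":0,"tz":0.036,"yaw":0},{"hand":0,"tx":0.001,"ty":0,"tz":0.042,"yaw":0},{"hand":0,"tx":0.001,"ty":0,"tz":0.042,"yaw":0}])

```text
time: 2.37
position: [574.3, -106.4, 286.7]
tool_rot: [1.0, 0.009, -0.003, -0.001]
contact_force: [0.6, -1.4, -0.0]
gripper_width: 0.6
```

```bash
python3 - <<'E'
from h import *
show(); plan([1.587,1.7,1.8,1.9,2.0,2.1],gap=18,tip=102)
E
```

```text
t 2.37 pos [ 574.3 -106.4  286.7] psi -1.553 F [ 0.6 -1.4 -0. ] w 0.6 q6 1.31
phi 1.587 [ 559.7 -106.8] [-0.0146  0.0001  0.0028  0.0709]
phi 1.700 [ 554.6 -105.1] [-1.9700e-02 -1.6000e-03  2.9000e-03 -6.4035e+00]
phi 1.800 [ 549.9 -104.2] [-2.43000e-02 -2.70000e-03  2.90000e-03 -1.21331e+01]
phi 1.900 [ 545.2 -103.6] [-2.90000e-02 -3.30000e-03  2.90000e-03 -1.78626e+01]
phi 2.000 [ 540.5 -103.6] [-3.38000e-02 -3.40000e-03  2.90000e-03 -2.35922e+01]
phi 2.100 [ 535.7 -104. ] [-3.85000e-02 -3.10000e-03  3.00000e-03 -2.93218e+01]
```

Emit:
drive_tool(motion=[{"hand":0,"tx":-0.013,"ty":0,"tz":0.002,"yaw":0},{"hand":0,"tx":-0.0195,"ty":-0.0015,"tz":0.002,"yaw":-6},{"hand":0,"tx":-0.0245,"ty":-0.0027,"tz":0.002,"yaw":-12},{"hand":0,"tx":-0.029,"ty":-0.0033,"tz":0.002,"yaw":-18},{"hand":0,"tx":-0.034,"ty":-0.0034,"tz":0.002,"yaw":-23.6}])

```text
time: 2.78
position: [540.3, -103.6, 285.3]
tool_rot: [0.976, 0.216, -0.002, -0.001]
contact_force: [2.5, -0.4, -1.3]
gripper_width: 0.7
```

```bash
python3 - <<'E'
from h import *
show(); plan([2.0,2.1,2.2,2.3,2.4,2.5],gap=18,tip=103)
a=cam("scene")[0]; b=cam("side")[0]
cv2.imwrite("pics/p2.png",np.hstack([cv2.resize(a[150:350,120:370],(400,320)),cv2.resize(b[150:400,200:450],(400,320))]))
E
```

```text
t 2.78 pos [ 540.3 -103.6  285.3] psi -1.136 F [ 2.5 -0.4 -1.3] w 0.7 q6 0.88
phi 2.000 [ 540.5 -103.6] [1.000e-04 1.000e-04 3.000e-04 3.117e-01]
phi 2.100 [ 535.7 -104. ] [-4.4000e-03 -1.5000e-03  3.0000e-04 -5.4179e+00]
phi 2.200 [ 531.1 -104.9] [-9.00000e-03 -2.70000e-03  3.00000e-04 -1.11475e+01]
phi 2.300 [ 526.5 -106.3] [-1.3700e-02 -3.4000e-03  3.0000e-04 -1.6877e+01]
phi 2.400 [ 522.1 -108.1] [-1.84000e-02 -3.60000e-03  3.00000e-04 -2.26066e+01]
phi 2.500 [ 517.9 -110.3] [-2.32000e-02 -3.30000e-03  3.00000e-04 -2.83362e+01]
```

View pics/p2.png

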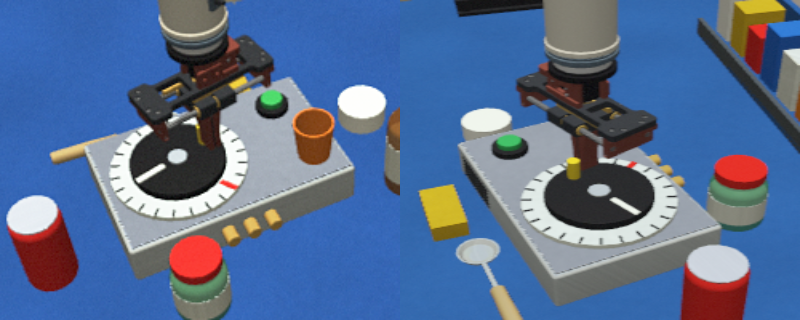

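Emit:
drive_tool(motion=[{"hand":0,"tx":-0.0044,"ty":-0.0015,"tz":0.0,"yaw":-5.4},{"hand":0,"tx":-0.009,"ty":-0.0027,"tz":0.0,"yaw":-11.1},{"hand":0,"tx":-0.0137,"ty":-0.0034,"tz":0.0,"yaw":-16.9},{"hand":0,"tx":-0.0184,"ty":-0.0036,"tz":0.0,"yaw":-22.6},{"hand":0,"tx":-0.0232,"ty":-0.0033,"tz":0.0,"yaw":-28.3}])

```text
time: 3.3
position: [517.9, -110.2, 285.9]
tool_rot: [0.895, 0.447, -0.001, -0.001]
contact_force: [2.7, 0.2, -0.2]
gripper_width: 0.7
```

```bash
python3 - <<'E'
from h import *
show(); plan([2.5,2.6,2.7,2.8,2.9,3.0],gap=18,tip=103)
for n in("scene","side"):
    print(n,angs(n,C)["mark"])
E
```

```text
t 3.30 pos [ 517.9 -110.2  285.9] psi -0.645 F [ 2.7  0.2 -0.2] w 0.7 q6 0.37
phi 2.500 [ 517.9 -110.3] [-1.000e-04  1.000e-04  9.000e-04 -1.932e-01]
phi 2.600 [ 514. -113.] [-4.6000e-03 -1.5000e-03  9.0000e-04 -5.9227e+00]
phi 2.700 [ 510.3 -116. ] [-9.20000e-03 -2.60000e-03  1.00000e-03 -1.16523e+01]
phi 2.800 [ 507.  -119.4] [-1.39000e-02 -3.20000e-03  1.00000e-03 -1.73819e+01]
phi 2.900 [ 504.  -123.1] [-1.86000e-02 -3.40000e-03  1.00000e-03 -2.31115e+01]
phi 3.000 [ 501.4 -127.1] [-2.3400e-02 -3.1000e-03  1.0000e-03 -2.8841e+01]
scene {'ang': np.float64(-0.6013959703886949), 'dir': np.float64(-0.6047578390988282), 'off': np.float64(0.14450868673909767), 'r': np.float64(43.09094183422578), 'n': np.int64(6160), 'mu': array([ 577.84289773, -175.42049513])}
side {'ang': np.float64(-0.5494246734594985), 'dir': np.float64(-0.5720034120801053), 'off': np.float64(0.9670713476970292), 'r': np.float64(42.918173228503385), 'n': np.int64(5392), 'mu': array([ 578.93050816, -173.46813798])}
```

Emit:
drive_tool(motion=[{"hand":0,"tx":-0.0046,"ty":-0.0015,"tz":0.001,"yaw":-5.9},{"hand":0,"tx":-0.0092,"ty":-0.0026,"tz":0.001,"yaw":-11.6},{"hand":0,"tx":-0.0139,"ty":-0.0032,"tz":0.001,"yaw":-17.4},{"hand":0,"tx":-0.0186,"ty":-0.0034,"tz":0.001,"yaw":-23.1},{"hand":0,"tx":-0.0234,"ty":-0.0031,"tz":0.001,"yaw":-28.8}])

```text
time: 3.82
position: [501.4, -127.0, 285.6]
tool_rot: [0.757, 0.653, -0.0, -0.001]
contact_force: [2.9, 1.7, -0.1]
gripper_width: 0.4
```

```bash
python3 - <<'E'
from h import *
show(); plan([3.0,3.1,3.2,3.3,3.4,3.5],gap=18,tip=103)
E
```

```text
t 3.82 pos [ 501.4 -127.   285.6] psi -0.147 F [ 2.9  1.7 -0.1] w 0.4 q6 -0.17
phi 3.000 [ 501.4 -127.1] [-1.000e-04  0.000e+00  6.000e-04 -2.889e-01]
phi 3.100 [ 499.2 -131.3] [-4.6000e-03 -1.5000e-03  6.0000e-04 -6.0185e+00]
phi 3.200 [ 497.4 -135.7] [-9.20000e-03 -2.60000e-03  6.00000e-04 -1.17481e+01]
phi 3.300 [ 496.1 -140.3] [-1.39000e-02 -3.30000e-03  6.00000e-04 -1.74777e+01]
phi 3.400 [ 495.3 -144.9] [-1.86000e-02 -3.40000e-03  6.00000e-04 -2.32073e+01]
phi 3.500 [ 494.9 -149.7] [-2.34000e-02 -3.10000e-03  6.00000e-04 -2.89368e+01]
```

Emit:
drive_tool(motion=[{"hand":0,"tx":-0.0046,"ty":-0.0015,"tz":0.0005,"yaw":-6},{"hand":0,"tx":-0.0092,"ty":-0.0026,"tz":0.0005,"yaw":-11.7},{"hand":0,"tx":-0.0139,"ty":-0.0033,"tz":0.0005,"yaw":-17.5},{"hand":0,"tx":-0.0186,"ty":-0.0034,"tz":0.0005,"yaw":-23.2},{"hand":0,"tx":-0.0234,"ty":-0.0031,"tz":0.0005,"yaw":-28.9}])

```text
time: 4.23
position: [495.1, -149.5, 285.6]
tool_rot: [0.57, 0.821, 0.0, -0.001]
contact_force: [-0.7, 2.0, 1.8]
gripper_width: 0.2
```

```bash
python3 - <<'E'
from h import *
show(); plan([3.5,3.6,3.7,3.8,3.85,3.9],gap=18,tip=103)
for n in("scene","side"):
    a=angs(n,C); print(n,a["mark"]["ang"],a["red"])
a=cam("scene")[0]; b=cam("side")[0]
cv2.imwrite("pics/p3.png",np.hstack([cv2.resize(a[150:350,120:370],(400,320)),cv2.resize(b[150:400,200:450],(400,320))]))
E
```

```text
t 4.23 pos [ 495.1 -149.5  285.6] psi 0.357 F [-0.7  2.   1.8] w 0.2 q6 -0.72
phi 3.500 [ 494.9 -149.7] [-0.0001 -0.0002  0.0006 -0.0714]
phi 3.600 [ 495.  -154.4] [-4.600e-03 -1.800e-03  5.000e-04 -5.801e+00]
phi 3.700 [ 495.5 -159.1] [-9.20000e-03 -2.90000e-03  5.00000e-04 -1.15306e+01]
phi 3.800 [ 496.6 -163.8] [-1.39000e-02 -3.60000e-03  5.00000e-04 -1.72602e+01]
phi 3.850 [ 497.3 -166.1] [-1.6300e-02 -3.7000e-03  5.0000e-04 -2.0125e+01]
phi 3.900 [ 498.1 -168.3] [-1.87000e-02 -3.70000e-03  5.00000e-04 -2.29898e+01]
scene 0.3768040226267509 {'ang': np.float64(2.675795873192924), 'dir': np.float64(-2.7711122468022023), 'off': np.float64(-36.721012174364944), 'r': np.float64(80.69015844138134), 'n': np.int64(8368), 'mu': array([ 498.19227414, -128.87724665])}
side 0.40311932761899777 {'ang': np.float64(1.9201863245969906), 'dir': np.float64(3.109235538196914), 'off': np.float64(-67.51873128844565), 'r': np.float64(80.33560585267591), 'n': np.int64(11114), 'mu': array([517.49380061, -82.73973367])}
```

View pics/p3.png

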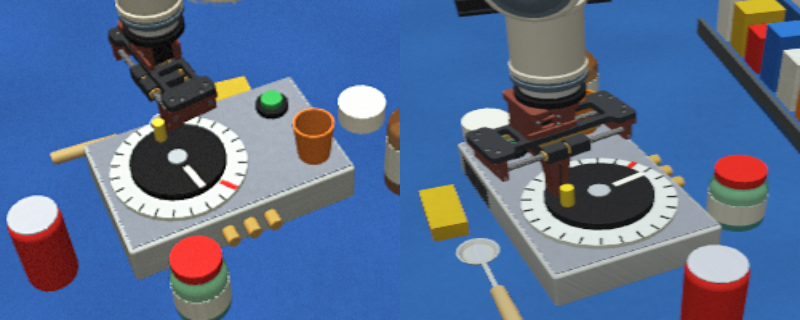

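Emit:
drive_tool(motion=[{"hand":0,"tx":-0.0046,"ty":-0.0018,"tz":0.0005,"yaw":-5.8},{"hand":0,"tx":-0.0092,"ty":-0.0029,"tz":0.0005,"yaw":-11.5},{"hand":0,"tx":-0.0139,"ty":-0.0036,"tz":0.0005,"yaw":-17.3},{"hand":0,"tx":-0.0163,"ty":-0.0037,"tz":0.0005,"yaw":-20.1},{"hand":0,"tx":-0.0163,"ty":-0.0037,"tz":0.0005,"yaw":-20.1}])

```text
time: 4.85
position: [497.3, -166.3, 284.7]
tool_rot: [0.422, 0.907, 0.0, -0.001]
contact_force: [-0.4, 0.4, -0.1]
gripper_width: 0.7
```

```bash
cat >> h.py <<'E'
def redm(n,c):  # red line restricted near expected direction
    img,K,Rm,t=cam(n); S=4;h=110
    I=rect(img,78,K,Rm,t,c[0],c[1],h,S); hsv=cv2.cvtColor(I,cv2.COLOR_BGR2HSV)
    m=((hsv[:,:,0]<8)|(hsv[:,:,0]>172))&(hsv[:,:,1]>120)
    v,u=np.nonzero(m); x=h-v/S; y=h-u/S; rr=np.hypot(x,y); a=np.arctan2(y,x); k=(rr>68)&(rr<91)&(abs(a-.84)<.25)
    return a[k].mean(),rr[k].mean(),k.sum()
E
python3 - <<'E'
from h import *
show(); plan([3.85,3.9,3.95,4.0],gap=18,tip=103)
for n in("scene","side"):
    a=angs(n,C); print(n,a["mark"],redm(n,C))
E
```

```text
t 4.85 pos [ 497.3 -166.3  284.7] psi 0.699 F [-0.4  0.4 -0.1] w 0.7 q6 -1.09
phi 3.850 [ 497.3 -166.1] [ 2.000e-04  1.000e-04 -3.000e-04 -5.126e-01]
phi 3.900 [ 498.1 -168.3] [-2.0000e-03 -7.0000e-04 -3.0000e-04 -3.3774e+00]
phi 3.950 [ 499.  -170.5] [-4.3000e-03 -1.5000e-03 -3.0000e-04 -6.2422e+00]
phi 4.000 [ 500.  -172.6] [-6.600e-03 -2.100e-03 -3.000e-04 -9.107e+00]
scene {'ang': np.float64(0.7450416470579341), 'dir': np.float64(0.7304722940148065), 'off': np.float64(0.6255567685584538), 'r': np.float64(43.03686756882282), 'n': np.int64(5916), 'mu': array([ 573.9619929 , -121.98793103])} (np.float64(0.844953024790192), np.float64(79.56366930138066), np.int64(2594))
side {'ang': np.float64(0.72835216658742), 'dir': np.float64(0.7186676821582981), 'off': np.float64(0.4139058969052911), 'r': np.float64(42.82803295313851), 'n': np.int64(5559), 'mu': array([ 574.2954848 , -122.65068358])} (np.float64(0.8344818781238692), np.float64(85.46214824790876), np.int64(1248))
```

Emit:
drive_tool(motion=[{"hand":0,"tx":-0.0015,"ty":-0.0005,"tz":-0.0003,"yaw":-2.2},{"hand":0,"tx":-0.003,"ty":-0.001,"tz":-0.0003,"yaw":-4.4},{"hand":0,"tx":-0.0045,"ty":-0.0016,"tz":-0.0003,"yaw":-6.5},{"hand":0,"tx":-0.0045,"ty":-0.0016,"tz":-0.0003,"yaw":-6.5},{"hand":0,"tx":-0.0045,"ty":-0.0016,"tz":-0.0003,"yaw":-6.5}])

```text
time: 5.47
position: [498.8, -170.4, 284.7]
tool_rot: [0.371, 0.929, 0.0, -0.001]
contact_force: [-0.6, 1.3, -0.2]
gripper_width: 0.5
```

```bash
python3 - <<'E'
from h import *
show()
for n in("scene","side"):
    a=angs(n,C); print(n,a["mark"],redm(n,C))
E
```

```text
t 5.47 pos [ 498.8 -170.4  284.7] psi 0.810 F [-0.6  1.3 -0.2] w 0.5 q6 -1.20
scene {'ang': np.float64(0.8272872166065366), 'dir': np.float64(0.8039351150837157), 'off': np.float64(1.000899102146473), 'r': np.float64(42.96491395091383), 'n': np.int64(5902), 'mu': array([ 571.41431718, -119.54709421])} (np.float64(0.844972134456542), np.float64(79.543501720565), np.int64(2576))
side {'ang': np.float64(0.8121702239889621), 'dir': np.float64(0.8049200020366284), 'off': np.float64(0.31031020361336914), 'r': np.float64(42.889616579697616), 'n': np.int64(5603), 'mu': array([ 571.8435124, -120.0361949])} (np.float64(0.8327127602144164), np.float64(84.53064987481346), np.int64(1426))
```

Emit:
drive_tool(motion=[{"hand":0,"tx":-0.0005,"ty":-0.0002,"tz":-0.0003,"yaw":-0.6},{"hand":0,"tx":-0.001,"ty":-0.0003,"tz":-0.0003,"yaw":-1.2},{"hand":0,"tx":-0.001,"ty":-0.0003,"tz":-0.0003,"yaw":-1.2},{"hand":0,"tx":-0.001,"ty":-0.0003,"tz":-0.0003,"yaw":-1.2},{"hand":0,"tx":-0.001,"ty":-0.0003,"tz":-0.0003,"yaw":-1.2}])

```text
time: 6.08
position: [499.3, -171.3, 284.9]
tool_rot: [0.361, 0.933, 0.0, -0.002]
contact_force: [-1.5, 1.6, -1.0]
gripper_width: 0.3
```

Emit:
drive_tool(motion=[{"hand":0,"tx":0.004,"ty":0,"tz":0,"yaw":0},{"hand":0,"tx":0.01,"ty":0,"tz":0,"yaw":0},{"hand":0,"tx":0.015,"ty":0,"tz":-0.01,"yaw":0},{"hand":0,"tx":0.015,"ty":0,"tz":-0.04,"yaw":0},{"hand":0,"tx":0.015,"ty":0,"tz":-0.07,"yaw":0}])

```text
time: 6.5
position: [487.6, -160.7, 355.3]
tool_rot: [0.361, 0.933, 0.0, -0.003]
contact_force: [0.5, -0.6, 1.0]
gripper_width: 0.8
```

```bash
python3 - <<'E'
from h import *
show()
s=monitor.read_state(); print("to button",rel(s,458.8,-5.2,150,0))
o=[]
for n in("scene","side","wrist"):
    try: a=angs(n,C); print(n,a["mark"],redm(n,C))
    except Exception as e: print(e)
    img,K,Rm,t=cam(n)
    o.append(cv2.resize(rect(img,92,K,Rm,t,C[0],C[1],100,4),(400,400)))
cv2.imwrite("pics/p4.png",np.hstack(o[:2])); cv2.imwrite("pics/p4w.png",img)
E
```

```text
t 6.50 pos [ 487.6 -160.7  355.3] psi 0.833 F [ 0.5 -0.6  1. ] w 0.8 q6 -1.22
to button [1.25852119e-01 9.57175783e-02 2.37533971e-02 4.77143148e+01]
scene {'ang': np.float64(0.8477980355327275), 'dir': np.float64(0.8241122058347179), 'off': np.float64(1.0155144231660458), 'r': np.float64(42.97695605336636), 'n': np.int64(5880), 'mu': array([ 570.76985544, -118.94872449])} (np.float64(0.8450355723389925), np.float64(79.57745590352962), np.int64(2579))
side {'ang': np.float64(0.833202965192001), 'dir': np.float64(0.8289869094679652), 'off': np.float64(0.18102312856953517), 'r': np.float64(43.02811803596687), 'n': np.int64(5701), 'mu': array([ 571.27532889, -119.3229872 ])} (np.float64(0.8332944954116009), np.float64(84.26997624676007), np.int64(1476))
wrist {'ang': np.float64(0.8007147923076515), 'dir': np.float64(0.7998743919700697), 'off': np.float64(0.03675946549244813), 'r': np.float64(43.81506766829751), 'n': np.int64(5240), 'mu': array([ 572.85181298, -119.70076336])} (np.float64(0.8167564190901552), np.float64(80.56586530269837), np.int64(2344))
```

View pics/p4.png

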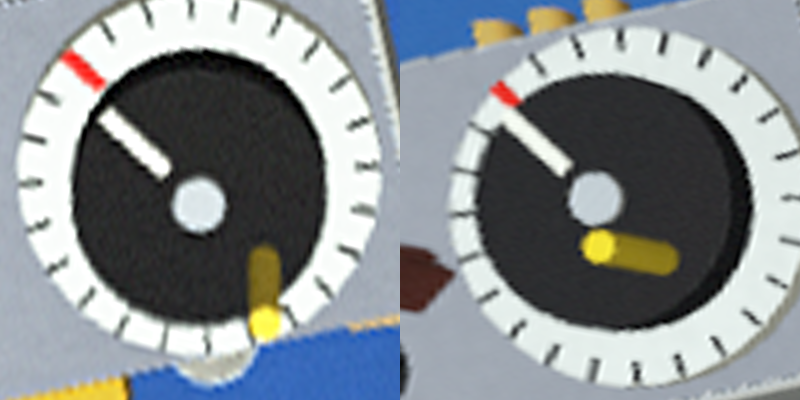

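View pics/p4w.png

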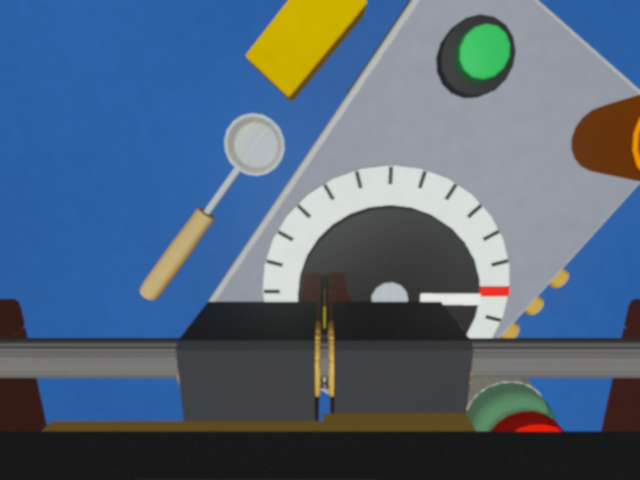

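Emit:
drive_tool(motion=[{"hand":0,"tx":0.02,"ty":0.015,"tz":0,"yaw":6},{"hand":0,"tx":0.045,"ty":0.034,"tz":0,"yaw":12},{"hand":0,"tx":0.072,"ty":0.055,"tz":0,"yaw":19},{"hand":0,"tx":0.1,"ty":0.076,"tz":0,"yaw":26},{"hand":0,"tx":0.126,"ty":0.0957,"tz":0,"yaw":33}])

```text
time: 7.37
position: [459.3, -6.6, 353.1]
tool_rot: [0.608, 0.794, -0.001, -0.003]
contact_force: [0.1, 1.0, 0.3]
gripper_width: 0.7
```

```bash
python3 - <<'E'
from h import *
show()
s=monitor.read_state(); print("to button",rel(s,458.6,-5.3,120,0))
E
```

```text
t 7.37 pos [459.3  -6.6 353.1] psi 0.263 F [0.1 1.  0.3] w 0.7 q6 -0.35
to button [ 1.25114184e-03 -7.31606170e-05  5.11324000e-02  1.50687108e+01]
```

Emit:
drive_tool(motion=[{"hand":0,"tx":0.0013,"ty":0,"tz":0.01,"yaw":5},{"hand":0,"tx":0.0013,"ty":0,"tz":0.025,"yaw":10},{"hand":0,"tx":0.0013,"ty":0,"tz":0.04,"yaw":15},{"hand":0,"tx":0.0013,"ty":0,"tz":0.051,"yaw":15},{"hand":0,"tx":0.0013,"ty":0,"tz":0.051,"yaw":15}])

```text
time: 7.78
position: [458.0, -5.1, 298.7]
tool_rot: [0.706, 0.708, -0.003, -0.005]
contact_force: [-0.0, 0.4, -0.9]
gripper_width: 0.2
```

```bash
python3 - <<'E'
from h import *
show()
s=monitor.read_state(); print("to button",rel(s,458.6,-5.3,90,0))
a=cam("scene")[0]; b=cam("side")[0]
cv2.imwrite("pics/p5.png",np.hstack([cv2.resize(a[130:330,150:400],(400,320)),cv2.resize(b[150:350,180:430],(400,320))]))
E
```

```text
t 7.78 pos [458.   -5.1 298.7] psi 0.004 F [-0.   0.4 -0.9] w 0.2 q6 -0.09
to button [-0.00023089  0.00088393  0.02667607  0.21979314]
```

View pics/p5.png

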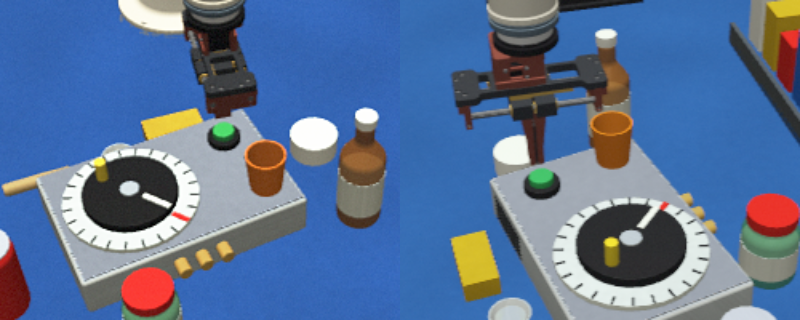

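The tip hangs over the green button (side crop about (540,175)), and the mark meets the red line in both views. Lowering in steps.

Emit:
drive_tool(motion=[{"hand":0,"tx":0,"ty":0.0008,"tz":0.008,"yaw":0},{"hand":0,"tx":0,"ty":0.0008,"tz":0.016,"yaw":0},{"hand":0,"tx":0,"ty":0.0008,"tz":0.023,"yaw":0},{"hand":0,"tx":0,"ty":0.0008,"tz":0.026,"yaw":0},{"hand":0,"tx":0,"ty":0.0008,"tz":0.026,"yaw":0}])

```text
time: 8.3
position: [459.0, -5.4, 274.6]
tool_rot: [0.706, 0.708, -0.002, -0.004]
contact_force: [0.1, 0.2, -0.9]
gripper_width: 0.7
```

Emit:
drive_tool(motion=[{"hand":0,"tx":0,"ty":0,"tz":0.001,"yaw":0},{"hand":0,"tx":0,"ty":0,"tz":0.002,"yaw":0},{"hand":0,"tx":0,"ty":0,"tz":0.003,"yaw":0},{"hand":0,"tx":0,"ty":0,"tz":0.004,"yaw":0},{"hand":0,"tx":0,"ty":0,"tz":0.004,"yaw":0}])

```text
time: 8.72
position: [459.0, -5.4, 271.0]
tool_rot: [0.706, 0.708, -0.002, -0.004]
contact_force: [-1.2, -0.2, 3.3]
gripper_width: 0.6
```

Emit:
drive_tool(motion=[{"hand":0,"tx":0,"ty":0,"tz":0.001,"yaw":0},{"hand":0,"tx":0,"ty":0,"tz":0.002,"yaw":0},{"hand":0,"tx":0,"ty":0,"tz":0.003,"yaw":0},{"hand":0,"tx":0,"ty":0,"tz":0.003,"yaw":0},{"hand":0,"tx":0,"ty":0,"tz":0.003,"yaw":0}])

```text
time: 9.13
position: [459.0, -5.4, 268.3]
tool_rot: [0.706, 0.708, -0.002, -0.004]
contact_force: [-1.7, -0.8, 5.3]
gripper_width: 0.2
```

Emit:
drive_tool(motion=[{"hand":0,"tx":0,"ty":0,"tz":0.001,"yaw":0},{"hand":0,"tx":0,"ty":0,"tz":0.002,"yaw":0},{"hand":0,"tx":0,"ty":0,"tz":0.002,"yaw":0},{"hand":0,"tx":0,"ty":0,"tz":0.002,"yaw":0},{"hand":0,"tx":0,"ty":0,"tz":0.002,"yaw":0}])

```text
time: 9.55
position: [458.9, -5.3, 268.2]
tool_rot: [0.706, 0.708, -0.002, -0.003]
contact_force: [-5.0, 0.5, 13.4]
gripper_width: 0.1
```

Emit:
drive_tool(motion=[{"hand":0,"tx":0,"ty":0,"tz":-0.005,"yaw":0},{"hand":0,"tx":0,"ty":0,"tz":-0.015,"yaw":0},{"hand":0,"tx":0,"ty":0,"tz":-0.04,"yaw":0},{"hand":0,"tx":0,"ty":0,"tz":-0.07,"yaw":0},{"hand":0,"tx":0,"ty":0,"tz":-0.1,"yaw":0}])

```text
time: 9.97
position: [459.4, -5.5, 368.5]
tool_rot: [0.706, 0.708, -0.002, -0.004]
contact_force: [0.6, 0.2, 0.4]
gripper_width: 0.8
```

Emit:
drive_tool(motion=[{"hand":0,"tx":0,"ty":0,"tz":-0.01,"yaw":0},{"hand":0,"tx":0,"ty":0,"tz":-0.02,"yaw":0},{"hand":0,"tx":0,"ty":0,"tz":-0.02,"yaw":0},{"hand":0,"tx":0,"ty":0,"tz":-0.02,"yaw":0},{"hand":0,"tx":0,"ty":0,"tz":-0.02,"yaw":0}])

```text
time: 10.38
position: [459.6, -5.6, 386.5]
tool_rot: [0.706, 0.708, -0.003, -0.005]
contact_force: [-0.2, 0.6, -0.9]
gripper_width: 0.6
```

```bash
python3 - <<'E'
from h import *
show()
for n in("scene","side"):
    c=rimfit(n)[0]; a=angs(n,c); m=a["mark"]; print(n,c,m["ang"],m["dir"],redm(n,c))
    img,K,Rm,t=cam(n); hsv=cv2.cvtColor(img,cv2.COLOR_BGR2HSV)
    g=cv2.inRange(hsv,(50,120,60),(75,255,255)); q=cv2.connectedComponentsWithStats(g)
    print([(q[3][i].round(1),q[2][i,4]) for i in range(1,q[0]) if q[2][i,4]>60])
a=cam("scene")[0]; b=cam("side")[0]
cv2.imwrite("pics/p6.png",np.hstack([cv2.resize(a[130:350,120:395],(400,320)),cv2.resize(b[150:430,180:530],(400,320))]))
E
```

```text
t 10.38 pos [459.6  -5.6 386.5] psi 0.003 F [-0.2  0.6 -0.9] w 0.6 q6 -0.09
scene [ 542.09129659 -150.97304812   92.0771399 ] 0.8409344503652848 0.8126033982530751 (np.float64(0.8409664791169299), np.float64(79.56707665544634), np.int64(2563))
[(array([573.7, 148.1]), np.int32(80)), (array([564.9, 166.3]), np.int32(145)), (array([635.3, 163.8]), np.int32(65)), (array([630.4, 178.4]), np.int32(91)), (array([622.2, 188. ]), np.int32(66)), (array([289.2, 212.1]), np.int32(134))]
side [ 542.6262748  -151.46680652   91.17633971] 0.8430846794201176 0.8269062799973212 (np.float64(0.8381631324966041), np.float64(84.34945516565045), np.int64(1453))
[(array([267.8, 261.3]), np.int32(165))]
```

View pics/p6.png

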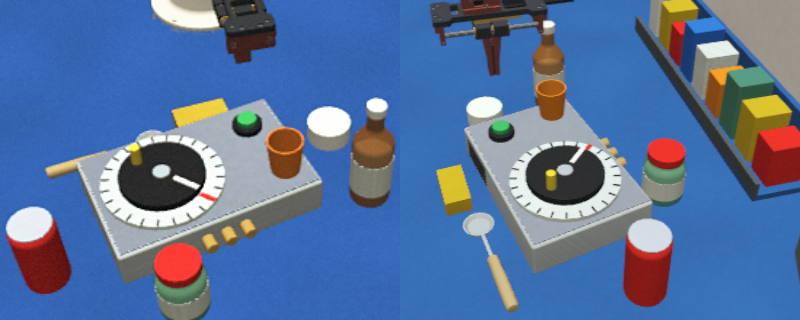

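The mark lines up with the red line in both views. The button is back at its starting pixels, and the arm is clear of everything, so I'm handing in.

```bash
python3 -c "
from rig import r
print(r.finish_job())"
```

```text
the job is handed in; nothing more can be done
None
```

I turned the dial to the red line, then pressed the green button and let it come back up. The job is handed in, with no verdict reported.

- **Dial:** I pushed the yellow peg counter-clockwise with the closed fingertips, turning the dial about 2.4 rad. The last few millimetres went in small steps checked by camera, and the scale's red line did not move.
- **Button:** I pressed straight down until it bottomed, about 6 mm below first contact. The wrist force rose to 13 N there. I then raised the arm about 118 mm clear.
- **Last checks:** After the press, the mark and the red line agreed to within 0.005 rad in the scene and side views, about 0.3 mm at the mark's outer end. The button was back at its starting pixel position in both views, the contact force was near zero, and nothing in the scene looked moved.
- **Disagreement:** Before the press, the wrist camera put the mark about 0.016 rad (1 mm) off the line. A shift of about 2 mm, within the stated calibration error, explains that. The mark's fitted direction also read 0.01–0.03 rad clockwise of the line, still inside the 4 mm limit.

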